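Find the binding swing clamp

TASK

Check the two swing clamps: with closed fingers push the side of each arm anticlockwise (seen from above) through its arc to feel whether it swings freely to its stop at about a quarter turn or binds on the way. Go gently, never with more than 15 N: where an arm binds, stop, and leave both arms where they came to. Then stand the small low open tin that is behind and between the clamps on the bench close beside the base of the clamp that binds, within about 50 mm of its flange, and do not disturb the other things.

Things in the scene. Friction and masses are not known exactly. Their poses are not given: they have to be found in the camera images.
- clamp_1: Swing clamp: dark round steel flange, 90 mm across, 10 mm thick, bolted to the bench, with a central pivot (63 mm high) that carries a flat steel arm. Origin: centre of the flange's underside, on the vertical pivot axis. At joint value 0 the arm points along this body's own -x axis. The two clamps look alike; either may bind, whatever its number or place.
- clamp_2: Swing clamp: dark round steel flange, 90 mm across, 10 mm thick, bolted to the bench, with a central pivot (63 mm high) that carries a flat steel arm. Origin: centre of the flange's underside, on the vertical pivot axis. At joint value 0 the arm points along this body's own -x axis. The two clamps look alike; either may bind, whatever its number or place.
- swing_1 (a joint): Angle of clamp 1's arm, rad: 0 along the clamp's -x, growing anticlockwise from above; starts at 0 to 0.3. Drag of 0.3 N m holds it where it is left. A sound arm swings so to a soft stop at 1.57 (10 N m per rad). An arm that binds feels the same at first, then, well short of its stop, pushes back harder and harder (about 5 N m more per rad turned); let go, it stays or gives back a little.
- swing_2 (a joint): Angle of clamp 2's arm, rad: 0 along the clamp's -x, growing anticlockwise from above; starts at 0 to 0.3. Drag of 0.3 N m holds it where it is left. A sound arm swings so to a soft stop at 1.57 (10 N m per rad). An arm that binds feels the same at first, then, well short of its stop, pushes back harder and harder (about 5 N m more per rad turned); let go, it stays or gives back a little.
- push_1 (a point): Middle of clamp 1's arm, 75 mm from the pivot axis, 39 mm above the bench: push here on the bar's side. The bar is 22 mm wide and 30 to 48 mm above the bench. The flange ends 45 mm from the axis; at 104 mm a vertical screw 17 mm wide passes through the rounded tip (12 to 62 mm above the bench). The arm ends 117 mm from the axis.
- push_2 (a point): Middle of clamp 2's arm, 75 mm from the pivot axis, 39 mm above the bench: push here on the bar's side. The bar is 22 mm wide and 30 to 48 mm above the bench. The flange ends 45 mm from the axis; at 104 mm a vertical screw 17 mm wide passes through the rounded tip (12 to 62 mm above the bench). The arm ends 117 mm from the axis.
- paste_tin: Small low open tin, round, 59 mm across and 30 mm high, 0.08 to 0.17 kg, standing upright on the bench behind and between the clamps. Origin: centre of its underside, z up. Can be gripped across its outside.
- grease_tin: Bystander: the larger open tin, 87 mm across, 62 mm high. Origin: centre of its underside.
- bushing_1: Bystander: flanged steel guide bushing, 32 mm across, 34 mm high, standing. Origin: centre of its underside.
- guide_pin_1: Bystander: ground steel pin, 18 mm thick, 85 mm long along its y axis, lying. Origin: middle of its underside.
- insert_1: Bystander: steel block insert, 36 x 50 x 25 mm. Origin: centre of its underside.
Not all that is in view belongs to the job. What is shaped like the clamp_2 but white is not meant. Of the things that look like the paste_tin, the smaller one is meant.

How it is judged:
By the outcome, as a careful person would: the job done as asked, in the order asked, and still so for the second after the job is handed in, with the robot touching nothing.
It also fails if it takes over 72 s, if anything falls off the work surface, if the arm or the gripper's body presses on something with over 40 N, if the wrist force passes 120 N, or if a joint passes its speed limit or range.

ROBOT

A 7-joint arm with a two-finger parallel gripper is mounted at the origin on the work surface; the furniture and walls round the work are solid. World frame = base frame: x ahead of the robot, y to its left, z up, the work surface at z = 0. Lengths are in mm, angles in rad, forces in N, time in s.
With the tool pointing down it reaches from about 425 to 875 mm from the base axis. Payload 9.9 kg.
Tool frame: the origin (TCP) lies on the mounting face of the last link; the fingertips stand 173 mm ahead of it and the grasp point (between the pads) lies 155 mm ahead of it (env.nose_length is the distance from the TCP to the fingertips, in mm); z points along the fingers, y is the line along which they close (so a half turn about z gives the same grasp; the last joint's range is limited). The gripper opens to 85 mm and grips with 20 to 120 N. Pads are 22 mm wide; open, the fingers measure 114 mm over their backs; the gripper's body (76 mm by 85 mm) begins 54 mm behind the grasp point. The pads swing forward as they close: fully open they stand 13 mm farther back than shut.
Start: joints at [1.128, 0.576, 0.025, 1.437, -0.015, 1.129, -0.057], TCP at [237.032, -632.021, 404.689] pointing down, gripper open.
Joint ranges: [-2.76, 2.76], [-0.34, 2.15], [-1.52, 1.57], [0.19, 2.46], [-1.09, 4.23], [0.17, 1.99], [-2.82, 2.82]. Speed limits (rad/s): [2.22, 2.22, 3.01, 3.01, 3.14, 3.14, 3.14].

INTERFACE

Orientations are given as a 3x3 rotation matrix whose columns are the frame's x, y, z axes.
In Python, from plant import env gives the robot as it stands.
- The arm moves only by the shell command python3 -m handwheel 'ROWS' [FORCE]. ROWS is a JSON object of lists of equal length, an entry for each row: "linear": the shift along the world's x, y, z in mm, a list of three; "spin": the turn about the world's z in degrees; "grip": the opening in per cent of the stroke, from 0 (shut) to 100 (fully open). In form: {"linear": [[dx, dy, dz], ...], "spin": [spin, ...], "grip": [grip, ...]}. A call has 1 to 5 rows; each row shifts and turns the commanded pose from where the row before left it; what a row does not reach is not made up. A row lasts 1/10 s, in which the tool goes at most 50 mm and 8.59 degrees, less where a joint would pass 70% of its speed; a pose out of reach is approached as far as the arm can. A call is refused whole if a number of a shift passes 50 or a number of a turn 8.59, either way. A call with a gripper value outside its range is refused whole. The fingers move at their own pace and stop on an object; FORCE is the grip in N (left out, the last holds). Time passes only in rows, so rows that do not move let the fingers close. It gives the time, the measured TCP pose, the force, the opening and the grip force at its end, in the units of the state.
- env.read_state(): the state, without advancing time (a new reading comes with each control period).
- env.grab_frame(name): name is "scene" or "side" or "wrist"; returns a dict with "frame" (480x640x3 uint8, red, green, blue), "fx", "fy", "cx", "cy" (pixels), "rvec" (rotation vector, rad) and "tvec" (3), from world to camera coordinates, as OpenCV has them. Camera axes: x right, y down, z forward; pixel columns grow to the right and rows downward; lengths in mm; the calibration is good to about 2 mm. A picture is of the moment at which its call begins. There is no depth.
- env.close_job(): hands the job in; it is judged then, once.
The state is a dict: "t": time; "qpos": joint angles; "dq": joint speeds; "joint_efforts": joint torques, N m; "tcp_pos": TCP position; "tool_rot": TCP orientation; "force": force on the tool from outside, world axes, zero at the start; "wrist_torque": the same for the moment, N m; "grip_width": finger opening in mm; "finger_force": force on a finger pad.
Only numpy, scipy, OpenCV 4.12 (cv2) and the standard library are available. Lean on these libraries where they do the work, as an engineer would, in place of code of your own. Each camera call takes 0.05 s, during which the arm holds its last target. There are 200 camera calls.

## Working session

There is one attempt and no reset: what is moved stays moved. The work goes in short steps, Python scripts to look and compute and a shell command to move; the robot and the scene stay as the last step left them, time stands still between calls to the robot, and variables do not carry over. Pictures are saved under pics/ and viewed, at most 10 in all, crops included, and the job is handed in when it is done.

```bash
ls; mkdir -p pics; cat > h.py <<'E'
import cv2,numpy as np,pickle
from plant import env
def shot(n,f):
    d=env.grab_frame(n); cv2.imwrite('pics/'+f+'.png',d['frame'][:,:,::-1]); pickle.dump(d,open('pics/'+f+'.pkl','wb')); return d
def ray(f,u,v,z):
    d=pickle.load(open('pics/'+f+'.pkl','rb')); R=cv2.Rodrigues(np.array(d['rvec'],float))[0]; t=np.array(d['tvec'],float).ravel()
    c=-R.T@t; r=R.T@np.array([(u-d['cx'])/d['fx'],(v-d['cy'])/d['fy'],1.]); return c+r*(z-c[2])/r[2]
def proj(f,P):
    d=pickle.load(open('pics/'+f+'.pkl','rb')); K=np.array([[d['fx'],0,d['cx']],[0,d['fy'],d['cy']],[0,0,1]],float)
    return cv2.projectPoints(np.array(P,float).reshape(-1,1,3),np.array(d['rvec'],float),np.array(d['tvec'],float),K,None)[0].reshape(-1,2)
E
python3 - <<'E'
from h import *
np.set_printoptions(precision=3,suppress=True)
for n in ['scene','side','wrist']: shot(n,n+'0')
s=env.read_state(); print(s)
E
```

```text
pics
{'t': 0.15, 'qpos': array([ 1.128,  0.576,  0.025,  1.438, -0.015,  1.129, -0.056]), 'dq': array([-0.001, -0.003,  0.001, -0.003, -0.   , -0.001,  0.   ]), 'joint_efforts': array([  0.003, -76.627,   2.252, -28.618,   0.015,   0.01 ,   0.   ]), 'tcp_pos': array([ 236.971, -631.91 ,  404.041]), 'tool_rot': array([[ 0.936,  0.351, -0.   ],
       [ 0.351, -0.936,  0.001],
       [-0.   , -0.001, -1.   ]]), 'force': array([-0.534, -0.462, -0.132]), 'wrist_torque': array([-0.043, -0.018,  0.025]), 'finger_force': 0.0, 'grip_width': 85.36796438681459}
```

View pics/scene0.png

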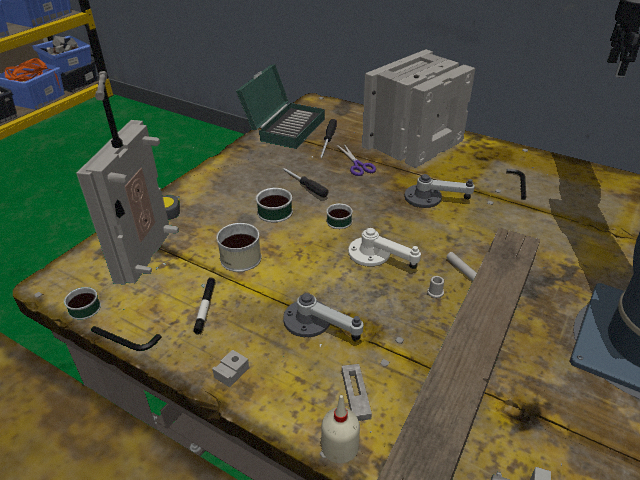

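View pics/side0.png

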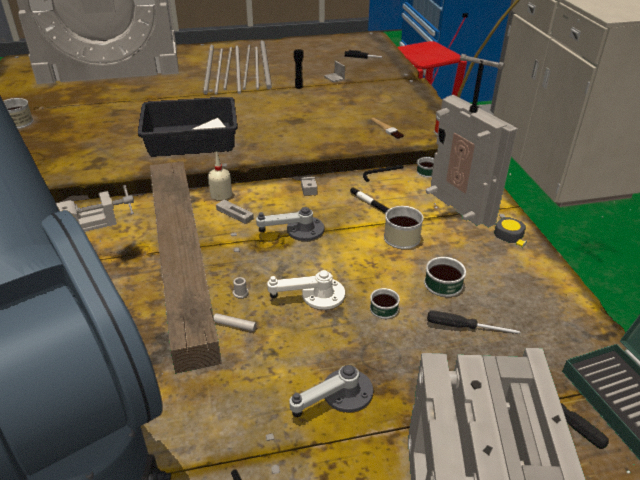

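The scene view shows the dark clamps at about (306,318) and (423,197), with the white decoy at (370,250) and the small tin at (339,215). In the side view the clamps are at (305,228) and (348,388), and the tin is at (385,303).

```bash
python3 - <<'E'
from h import *
np.set_printoptions(precision=0,suppress=True)
def p(n,a,b,z): print(n,ray('scene0',*a,z),ray('side0',*b,z))
p('A pivot top',(306,298),(305,211),63)
p('A tip screw top',(358,322),(262,215),62)
p('A flange',(306,321),(305,229),10)
p('B pivot top',(423,180),(348,370),63)
p('B tip screw top',(470,183),(297,397),62)
p('B flange',(423,197),(350,391),10)
p('white piv',(371,233),(323,274),63)
p('white tip',(415,251),(273,281),62)
p('tin top',(339,210),(385,297),30)
p('tin bot',(339,221),(385,310),0)
p('grease',(239,233),(404,214),62)
p('tin2',(275,196),(446,267),40)
p('bush',(436,280),(239,280),34)
p('pin1',(450,256),(216,319),9)
p('pin2',(476,280),(255,325),9)
p('insert',(231,360),(309,180),25)
# tops of beam
p('beam corner',(497,233),(174,362),20)
d={}
for n in('scene0','side0'):
    dd=pickle.load(open('pics/'+n+'.pkl','rb')); im=cv2.imread('pics/'+n+'.png'); d[n]=im
a=cv2.resize(d['scene0'][150:370,220:500],(800,600)[:2] and (760,597)); cv2.imwrite('pics/c1.png',a)
E
```

```text
A pivot top [556. 264.  63.] [556. 248.  63.]
A tip screw top [448. 267.  62.] [457. 254.  62.]
A flange [554. 270.  10.] [556. 250.  10.]
B pivot top [ 535. -209.   63.] [ 535. -233.   63.]
B tip screw top [ 436. -255.   62.] [ 440. -269.   62.]
B flange [ 533. -219.   10.] [ 540. -236.   10.]
white piv [545.  35.  63.] [548.  21.  63.]
white tip [443.  40.  62.] [446.  22.  62.]
tin top [665. -43.  30.] [664. -38.  30.]
tin bot [664. -42.   0.] [664. -45.   0.]
grease [778. 174.  62.] [778. 190.  62.]
tin2 [814.  -2.  40.] [815.  14.  40.]
bush [384.  68.  34.] [381.  72.  34.]
pin1 [396. -44.   9.] [325.  -7.   9.]
pin2 [323.  -1.   9.] [398. -40.   9.]
insert [605. 422.  25.] [605. 440.  25.]
beam corner [ 333. -158.   20.] [ 242. -112.   20.]
```

View pics/c1.png

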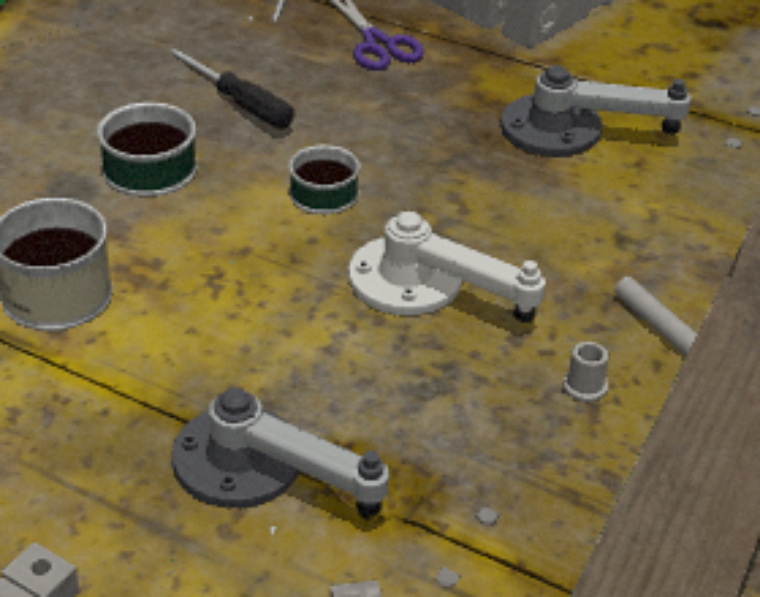

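```bash
cat > ov.py <<'E'
from h import *
def circ(c,r,z,n=60):
    a=np.linspace(0,2*np.pi,n); return np.c_[c[0]+r*np.cos(a),c[1]+r*np.sin(a),np.full(n,z)]
def crop(f,box,w,h,items):
    im=cv2.imread('pics/'+f+'.png'); x0,y0,x1,y1=box; s=w/(x1-x0)
    o=cv2.resize(im[y0:y1,x0:x1],(w,h),interpolation=cv2.INTER_CUBIC)
    for P,col in items:
        q=(proj(f,P)+.5-[x0,y0])*s; cv2.polylines(o,[np.int32(np.round(q*8))],False,col,1,cv2.LINE_AA,3)
    return o
E
python3 - <<'E'
from ov import *
it=[]
for c in [(556,256),(536,-223)]:
    it+=[(circ(c,45,10),(0,0,255)),(circ(c,45,0),(0,0,255)),(circ(c,8,63),(255,0,255))]
it+=[(circ((664,-42),29.5,30),(255,255,0)),(circ((664,-42),29.5,0),(255,255,0))]
for c in [(452,260),(438,-262)]: it+=[(circ(c,8.5,62),(0,255,0))]
S=lambda f,b:crop(f,b,400,300,it)
a=np.hstack([S('scene0',(265,270,385,360)),S('scene0',(390,145,510,235))])
b=np.hstack([S('side0',(240,170,360,260)),S('side0',(275,345,395,435))])
cv2.imwrite('pics/c2.png',np.vstack([a,b]))
E
```

```text
(no output)
```

View pics/c2.png

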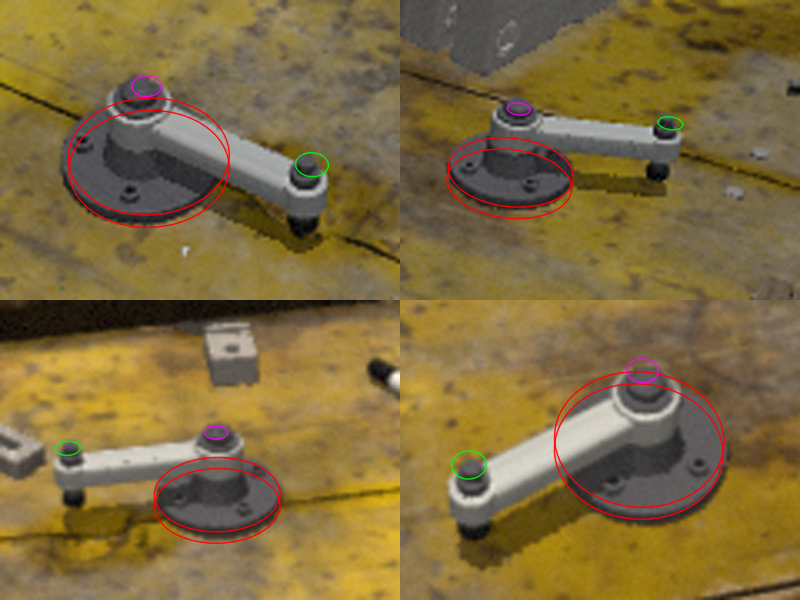

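```bash
python3 - <<'E'
from h import *
np.set_printoptions(precision=0,suppress=True)
print(env.nose_length)
for q in [(412,163),(368,135),(472,125)]: print(ray('scene0',*q,0))
for q in [(412,163),(368,135),(472,125)]: 
  pass
print('side top near corner', [ray('side0',*q,z) for q in [(424,352),(545,350)] for z in (100,150)])
E
python3 -m handwheel '{"linear":[[18,35,-12],[18,35,-12],[18,35,-12],[18,35,-12],[18,35,-12]],"spin":[-7.4,-7.4,-7.4,-7.4,-7.4],"grip":[0,0,0,0,0]}' 60
```

```text
173.4
[ 628. -368.    0.]
[ 803. -447.   -0.]
[ 567. -662.   -0.]
side top near corner [array([ 660., -252.,  100.]), array([ 639., -294.,  150.]), array([ 862., -292.,  100.]), array([ 828., -331.,  150.])]
t: 0.65
tcp_pos: [327.4, -455.5, 344.2]
tool_rot: [[0.957, -0.288, 0.0], [-0.288, -0.957, 0.0], [-0.0, -0.0, -1.0]]
force: [0.9, -0.3, -0.2]
grip_width: 12.5
finger_force: 0.0
```

```bash
python3 -m handwheel '{"linear":[[18,35,-12],[18,35,-12],[18,35,-12],[18,35,-12],[18,35,-12]],"spin":[-7.4,-7.4,-7.4,-7.4,-7.4],"grip":[0,0,0,0,0]}' >/dev/null;  python3 -m handwheel '{"linear":[[18,35,-12],[16,33,-12],[0,0,0]],"spin":[-7.4,-7,0],"grip":[0,0,0]}'
python3 - <<'E'
from ov import *
shot('wrist','w1'); it=[]
for c in [(536,-223)]: it+=[(circ(c,45,10),(0,0,255)),(circ(c,8,63),(255,0,255))]
it+=[(circ((439,-262),8.5,62),(0,255,0)), (circ((451,-212),11,24),(255,255,0))]
cv2.imwrite('pics/c3.png',crop('w1',(0,0,640,480),640,480,it))
E
```

```text
t: 1.45
tcp_pos: [453.3, -208.4, 258.8]
tool_rot: [[0.381, -0.924, -0.002], [-0.924, -0.381, 0.003], [-0.004, 0.001, -1.0]]
force: [-0.3, 0.4, 0.0]
grip_width: 0.1
finger_force: 0.0
```

View pics/c3.png

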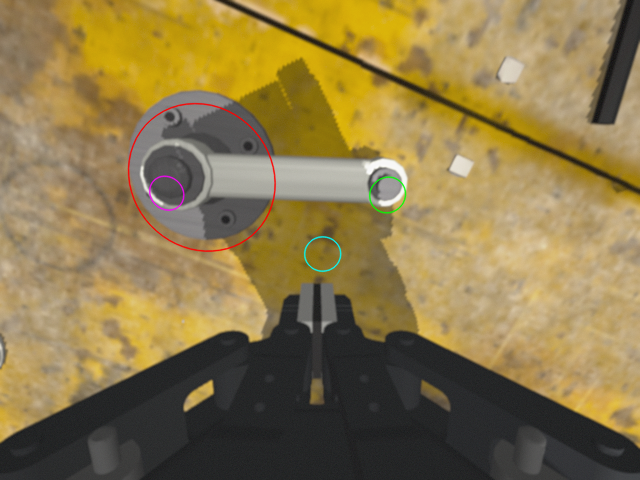

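The wrist view shows the flange centre near (201,166), the pivot top near (168,174) and the tip screw near (388,186). My estimate is several mm off toward the tool.

```bash
python3 - <<'E'
from h import *
np.set_printoptions(precision=1,suppress=True)
for q,z in [((168,174),63),((202,166),10),((388,186),62),((320,157),48),((320,200),48),((220,157),48),((220,197),48)]: print(q,ray('w1',*q,z))
E
```

```text
(168, 174) [ 537.4 -231.7   63. ]
(202, 166) [ 538.2 -231.6   10. ]
(388, 186) [ 440.1 -265.8   62. ]
(320, 157) [ 474.6 -265.3   48. ]
(320, 200) [ 466.2 -245.3   48. ]
(220, 157) [ 520.9 -246.2   48. ]
(220, 197) [ 514.6 -227.    48. ]
```

```bash
cat > pl.py <<'E'
import sys; from h import *
# args: px py phi0 dphi n [off]  : rows to follow the arc from current pose
px,py,p0,dp,n=map(float,sys.argv[1:6]); off=float(sys.argv[6]) if len(sys.argv)>6 else 22
s=env.read_state(); c=s['tcp_pos'][:2]; R=s['tool_rot']; a=np.degrees(np.arctan2(R[1,0],R[0,0]))
print('tcp',c.round(1),'yaw',a.round(1),'z',s['tcp_pos'][2].round(1))
for k in range(int(n)):
    f=np.radians(p0+dp*k); u=np.array([np.cos(f),np.sin(f)]); t=np.array([-u[1],u[0]])
    g=np.array([px,py])+75*u-off*t; print(round(p0+dp*k,1),(g-c).round(1),'yaw',((p0+dp*k+90+180)%360-180)); c=g
E
python3 -m handwheel '{"linear":[[0,0,-20],[0,0,-20],[0,0,-22],[5,-10,0],[2,-9,0]],"spin":[0,0,0,0,0],"grip":[0,0,0,0,0]}'
python3 -m handwheel '{"linear":[[0,-3,0],[0,0,0]],"spin":[0,0,0],"grip":[0,0]}'
python3 -m handwheel '{"linear":[[0,-3,0],[0,0,0]],"spin":[0,0],"grip":[0,0]}'
python3 pl.py 538 -231.6 200.5 4 24
```

```text
t: 2.0
tcp_pos: [458.3, -235.0, 199.2]
tool_rot: [[0.377, -0.926, 0.0], [-0.926, -0.377, -0.001], [0.001, 0.0, -1.0]]
force: [1.4, 1.1, 0.2]
grip_width: -0.3
finger_force: 3.9
t: 2.2
tcp_pos: [458.2, -237.2, 199.7]
tool_rot: [[0.376, -0.927, 0.002], [-0.927, -0.376, -0.001], [0.002, -0.001, -1.0]]
force: [-0.0, -1.1, -0.0]
grip_width: 0.2
finger_force: 0.0
tcp [ 458.2 -237.2] yaw -67.9 z 199.7
200.5 [ 1.9 -0. ] yaw -69.5
204.5 [ 0.6 -5.4] yaw -65.5
208.5 [ 1.  -5.4] yaw -61.5
212.5 [ 1.3 -5.3] yaw -57.5
216.5 [ 1.7 -5.2] yaw -53.5
220.5 [ 2.1 -5.1] yaw -49.5
224.5 [ 2.4 -4.9] yaw -45.5
228.5 [ 2.7 -4.7] yaw -41.5
232.5 [ 3.1 -4.5] yaw -37.5
236.5 [ 3.4 -4.3] yaw -33.5
240.5 [ 3.7 -4. ] yaw -29.5
244.5 [ 3.9 -3.8] yaw -25.5
248.5 [ 4.2 -3.5] yaw -21.5
252.5 [ 4.4 -3.2] yaw -17.5
256.5 [ 4.6 -2.9] yaw -13.5
260.5 [ 4.8 -2.5] yaw -9.5
264.5 [ 5.  -2.2] yaw -5.5
268.5 [ 5.1 -1.9] yaw -1.5
272.5 [ 5.2 -1.5] yaw 2.5
276.5 [ 5.3 -1.1] yaw 6.5
280.5 [ 5.4 -0.7] yaw 10.5
284.5 [ 5.4 -0.4] yaw 14.5
288.5 [5.5 0. ] yaw 18.5
292.5 [5.4 0.4] yaw 22.5$.spin: bad value
```

```bash
python3 -m handwheel '{"linear":[[1.5,-3,-3],[1,-5.4,0],[1,-5.4,0]],"spin":[2,4,4],"grip":[0,0,0]}'; python3 pl.py 538 -231.6 212.5 4 1
```

```text
t: 2.5
tcp_pos: [461.4, -249.1, 195.8]
tool_rot: [[0.537, -0.844, -0.001], [-0.844, -0.537, 0.001], [-0.001, -0.0, -1.0]]
force: [-1.1, 3.3, 0.3]
grip_width: 0.2
finger_force: 1.8
tcp [ 461.4 -249.1] yaw -57.5 z 195.8
212.5 [ 1.5 -4.2] yaw -57.5
```

```bash
python3 -m handwheel '{"linear":[[1.4,-5.2,0],[1.7,-5.2,0],[2.1,-5.1,0],[2.4,-4.9,0]],"spin":[4,4,4,4],"grip":[0,0,0,0]}'; python3 pl.py 538 -231.6 228.5 4 1
```

```text
t: 2.9
tcp_pos: [469.1, -269.5, 195.7]
tool_rot: [[0.749, -0.663, -0.001], [-0.663, -0.749, 0.001], [-0.001, -0.001, -1.0]]
force: [-2.5, 3.9, -0.4]
grip_width: 0.2
finger_force: 1.8
tcp [ 469.1 -269.5] yaw -41.5 z 195.7
228.5 [ 2.7 -3.7] yaw -41.5
```

```bash
python3 -m handwheel '{"linear":[[2.7,-4.7,0],[3.1,-4.5,0],[3.4,-4.3,0]],"spin":[4,4,4],"grip":[0,0,0]}'; python3 pl.py 538 -231.6 240.5 4 1
```

```text
t: 3.2
tcp_pos: [477.8, -282.6, 195.6]
tool_rot: [[0.87, -0.493, -0.002], [-0.493, -0.87, 0.002], [-0.003, -0.001, -1.0]]
force: [-4.0, 7.8, 4.0]
grip_width: -0.3
finger_force: 3.7
tcp [ 477.8 -282.6] yaw -29.5 z 195.6
240.5 [ 4.1 -3.5] yaw -29.5
```

```bash
python3 -m handwheel '{"linear":[[3.7,-4,0],[3.9,-3.8,0]],"spin":[4,4],"grip":[0,0]}'; python3 pl.py 538 -231.6 248.5 4 1
```

```text
t: 3.4
tcp_pos: [484.3, -289.6, 195.4]
tool_rot: [[0.93, -0.367, -0.005], [-0.367, -0.93, 0.004], [-0.007, -0.002, -1.0]]
force: [-9.8, 11.2, 9.5]
grip_width: -0.1
finger_force: 6.8
tcp [ 484.3 -289.6] yaw -21.5 z 195.4
248.5 [ 5.8 -3.8] yaw -21.5
```

```bash
python3 -m handwheel '{"linear":[[-9,5,0],[-9,5,0],[-8,5,30],[0,0,45]],"spin":[0,0,0,0],"grip":[0,0,0,0]}'
python3 -m handwheel '{"linear":[[0,0,0]],"spin":[0],"grip":[0]}'
```

```text
t: 3.8
tcp_pos: [457.9, -275.7, 269.7]
tool_rot: [[0.928, -0.372, -0.005], [-0.372, -0.928, 0.002], [-0.005, -0.0, -1.0]]
force: [0.7, -0.3, 0.2]
grip_width: 0.2
finger_force: 0.0
t: 3.9
tcp_pos: [460.5, -277.6, 275.5]
tool_rot: [[0.928, -0.373, 0.007], [-0.373, -0.928, -0.004], [0.008, 0.001, -1.0]]
force: [1.4, -1.1, 0.6]
grip_width: 0.1
finger_force: 0.0
```

```bash
python3 -m handwheel '{"linear":[[1.6,42,-1],[1.6,42,-1],[1.6,42,-1],[1.6,42,-1],[1.6,42,-1]],"spin":[-5,-5,-5,-5,-5],"grip":[0,0,0,0,0]}' >/dev/null
python3 -m handwheel '{"linear":[[1.6,42,-1],[1.6,42,-1],[1.6,42,-1],[1.6,42,-1],[1.6,42,-1]],"spin":[-5,-5,-5,-5,-5],"grip":[0,0,0,0,0]}' >/dev/null
python3 -m handwheel '{"linear":[[1.6,42,-1],[1.6,42,-1],[1.6,42,-1],[1.6,42,-1],[0,0,0]],"spin":[-5,-5,-5,-5,0],"grip":[0,0,0,0,0]}'
python3 - <<'E'
from ov import *
shot('wrist','w2'); it=[]
c=(557,256); it+=[(circ(c,45,10),(0,0,255)),(circ(c,8,63),(255,0,255)),(circ((453,259),8.5,62),(0,255,0))]
shot('side','side1'); a=cv2.imread('pics/side1.png')[320:440,240:400]
o=crop('w2',(0,0,640,480),640,480,it); o[:180,:240]=cv2.resize(a,(240,180)); cv2.imwrite('pics/c4.png',o)
E
```

```text
t: 5.4
tcp_pos: [480.7, 312.2, 250.1]
tool_rot: [[-0.016, -1.0, -0.004], [-1.0, 0.016, -0.014], [0.014, 0.004, -1.0]]
force: [-0.3, -0.5, -1.5]
grip_width: -0.1
finger_force: 0.0
```

View pics/c4.png

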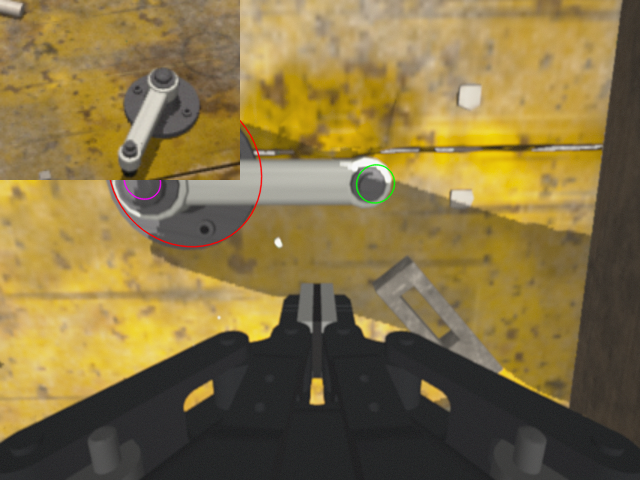

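The overlay fits clamp A well, with the tip screw at (371,183). The inset shows clamp B's arm stopped part-way. There is a loose bracket at about (380–500, 258–380), so I'll check its clearance.

```bash
python3 - <<'E'
from h import *
np.set_printoptions(precision=1,suppress=True)
for q,z in [((144,181),63),((371,183),62),((375,285),15),((410,258),15),((500,372),15),((300,159),48),((300,204),48),((200,206),48)]: print(q,ray('w2',*q,z))
E
python3 pl.py 557 257 180 4 24
```

```text
(144, 181) [555.9 256.4  63. ]
(371, 183) [454.6 258.9  62. ]
(375, 285) [443.3 327.   15. ]
(410, 258) [422.2 309.6  15. ]
(500, 372) [357.2 391.2  15. ]
(300, 159) [486.8 248.3  48. ]
(300, 204) [487.4 270.   48. ]
(200, 206) [537.1 270.3  48. ]
tcp [481.7 306. ] yaw -91.2 z 253.8
180.0 [  0.3 -27. ] yaw -90.0
184.0 [-1.4 -5.3] yaw -86.0
188.0 [-1.  -5.4] yaw -82.0
192.0 [-0.6 -5.4] yaw -78.0
196.0 [-0.2 -5.5] yaw -74.0
200.0 [ 0.2 -5.5] yaw -70.0
204.0 [ 0.5 -5.4] yaw -66.0
208.0 [ 0.9 -5.4] yaw -62.0
212.0 [ 1.3 -5.3] yaw -58.0
216.0 [ 1.7 -5.2] yaw -54.0
220.0 [ 2.  -5.1] yaw -50.0
224.0 [ 2.4 -4.9] yaw -46.0
228.0 [ 2.7 -4.7] yaw -42.0
232.0 [ 3.  -4.5] yaw -38.0
236.0 [ 3.3 -4.3] yaw -34.0
240.0 [ 3.6 -4.1] yaw -30.0
244.0 [ 3.9 -3.8] yaw -26.0
248.0 [ 4.2 -3.5] yaw -22.0
252.0 [ 4.4 -3.2] yaw -18.0
256.0 [ 4.6 -2.9] yaw -14.0
260.0 [ 4.8 -2.6] yaw -10.0
264.0 [ 5.  -2.2] yaw -6.0
268.0 [ 5.1 -1.9] yaw -2.0
272.0 [ 5.2 -1.5] yaw 2.0
```

```bash
python3 -m handwheel '{"linear":[[0,0,-19],[0,0,-19],[0,0,-19],[0,-8,0],[0,-6,0]],"spin":[0,0,0,0,0],"grip":[0,0,0,0,0]}'
python3 -m handwheel '{"linear":[[0,-5,0],[0,-3,0]],"spin":[0,0],"grip":[0,0]}'; python3 pl.py 557 257 180 4 1
```

```text
t: 6.0
tcp_pos: [482.9, 288.9, 200.9]
tool_rot: [[-0.027, -1.0, -0.002], [-1.0, 0.027, 0.001], [-0.001, 0.002, -1.0]]
force: [0.1, 0.4, -0.4]
grip_width: -0.6
finger_force: 0.0
t: 6.2
tcp_pos: [482.9, 282.3, 200.5]
tool_rot: [[-0.025, -1.0, -0.002], [-1.0, 0.025, 0.0], [-0.0, 0.002, -1.0]]
force: [-0.3, 4.3, 2.9]
grip_width: 0.3
finger_force: 2.1
tcp [482.9 282.3] yaw -91.5 z 200.5
180.0 [-0.9 -3.3] yaw -90.0
```

```bash
python3 -m handwheel '{"linear":[[-1,-4,-3],[-1,-5.3,0],[-0.8,-5.4,0],[-0.4,-5.4,0]],"spin":[3,4,4,4],"grip":[0,0,0,0]}'; python3 pl.py 557 257 196 4 1
```

```text
t: 6.6
tcp_pos: [479.3, 263.7, 196.6]
tool_rot: [[0.239, -0.971, -0.002], [-0.971, -0.239, -0.0], [-0.0, 0.002, -1.0]]
force: [0.1, 4.2, 0.5]
grip_width: -0.0
finger_force: 1.9
tcp [479.3 263.7] yaw -76.2 z 196.6
196.0 [-0.5 -6.2] yaw -74.0
```

```bash
python3 -m handwheel '{"linear":[[-0.2,-5.5,0],[0.2,-5.5,0],[0.5,-5.4,0],[0.9,-5.4,0]],"spin":[5,4,4,4],"grip":[0,0,0,0]}'; python3 pl.py 557 257 212 4 1
```

```text
t: 7.0
tcp_pos: [480.7, 241.9, 196.6]
tool_rot: [[0.513, -0.858, -0.001], [-0.858, -0.513, -0.001], [0.0, 0.002, -1.0]]
force: [0.5, 4.1, -0.7]
grip_width: -0.4
finger_force: 1.8
tcp [480.7 241.9] yaw -59.1 z 196.6
212.0 [ 1. -6.] yaw -58.0
```

```bash
python3 -m handwheel '{"linear":[[1.3,-5.3,0],[1.7,-5.2,0],[2,-5.1,0]],"spin":[4,4,4],"grip":[0,0,0]}'; python3 pl.py 557 257 224 4 1
```

```text
t: 7.3
tcp_pos: [485.8, 226.4, 196.6]
tool_rot: [[0.68, -0.733, -0.001], [-0.733, -0.68, -0.001], [0.0, 0.002, -1.0]]
force: [-0.5, 5.0, -0.5]
grip_width: -0.1
finger_force: 1.8
tcp [485.8 226.4] yaw -47.1 z 196.6
224.0 [ 2.  -5.7] yaw -46.0
```

```bash
python3 -m handwheel '{"linear":[[2.4,-5,0],[2.7,-4.8,0]],"spin":[5,4],"grip":[0,0]}'; python3 pl.py 557 257 232 4 1
```

```text
t: 7.5
tcp_pos: [490.7, 216.5, 196.6]
tool_rot: [[0.787, -0.617, -0.001], [-0.617, -0.787, -0.002], [0.0, 0.002, -1.0]]
force: [-1.4, 4.7, -0.1]
grip_width: -0.2
finger_force: 1.7
tcp [490.7 216.5] yaw -38.1 z 196.6
232.0 [ 2.7 -5.1] yaw -38.0
```

```bash
python3 -m handwheel '{"linear":[[3,-4.5,0],[3.3,-4.3,0],[3.6,-4.1,0]],"spin":[4,4,4],"grip":[0,0,0]}'; python3 pl.py 557 257 244 4 1
```

```text
t: 7.8
tcp_pos: [500.5, 203.6, 196.5]
tool_rot: [[0.898, -0.441, -0.0], [-0.441, -0.898, -0.002], [0.0, 0.002, -1.0]]
force: [-1.8, 4.5, -0.4]
grip_width: -0.0
finger_force: 1.8
tcp [500.5 203.6] yaw -26.1 z 196.5
244.0 [ 3.8 -4.4] yaw -26.0
```

A turns freely past the angle where B stiffened. I'll keep going.

```bash
python3 -m handwheel '{"linear":[[3.9,-3.8,0],[4.2,-3.5,0],[4.4,-3.2,0]],"spin":[4,4,4],"grip":[0,0,0]}'; python3 pl.py 557 257 256 4 1
```

```text
t: 8.1
tcp_pos: [512.8, 192.9, 196.5]
tool_rot: [[0.97, -0.245, -0.0], [-0.245, -0.97, -0.002], [0.0, 0.002, -1.0]]
force: [-2.6, 3.3, 1.0]
grip_width: 0.2
finger_force: 1.8
tcp [512.8 192.9] yaw -14.2 z 196.5
256.0 [ 4.7 -3.4] yaw -14.0
```

```bash
python3 -m handwheel '{"linear":[[4.6,-2.9,0],[4.8,-2.6,0]],"spin":[4,4],"grip":[0,0]}'; python3 pl.py 557 257 264 4 1
```

```text
t: 8.3
tcp_pos: [522.1, 187.3, 196.4]
tool_rot: [[0.994, -0.107, -0.0], [-0.107, -0.994, -0.002], [0.0, 0.002, -1.0]]
force: [-4.5, 3.3, 2.7]
grip_width: 0.2
finger_force: 2.6
tcp [522.1 187.3] yaw -6.2 z 196.4
264.0 [ 5.2 -2.6] yaw -6.0
```

```bash
python3 -m handwheel '{"linear":[[2.6,-1.1,0],[0,0,0]],"spin":[2,0],"grip":[0,0]}'; python3 pl.py 557 257 264 4 1
```

```text
t: 8.5
tcp_pos: [524.5, 186.1, 196.4]
tool_rot: [[0.997, -0.075, -0.001], [-0.075, -0.997, -0.002], [-0.001, 0.002, -1.0]]
force: [-4.3, 3.3, 3.4]
grip_width: -0.5
finger_force: 2.3
tcp [524.5 186.1] yaw -4.3 z 196.4
264.0 [ 2.8 -1.4] yaw -6.0
```

```bash
python3 -m handwheel '{"linear":[[3,-1,0],[0,0,0]],"spin":[2,0],"grip":[0,0]}'; python3 pl.py 557 257 264 4 1
```

```text
t: 8.7
tcp_pos: [526.7, 185.1, 196.3]
tool_rot: [[0.999, -0.04, -0.003], [-0.04, -0.999, -0.002], [-0.003, 0.002, -1.0]]
force: [-8.0, 3.2, 6.5]
grip_width: -0.1
finger_force: 3.9
tcp [526.7 185.1] yaw -2.3 z 196.3
264.0 [ 0.6 -0.4] yaw -6.0
```

A swung about 84° with no rise in resistance, then met a stiff stop (about 1.6 N/mm), so A is sound. B stiffened after about 40°, so B binds. Next I'll back off and go to the tin.

```bash
python3 -m handwheel '{"linear":[[-9,0,0],[-9,0,0],[0,0,35],[0,0,40]],"spin":[0,0,0,0],"grip":[0,0,0,0]}'
python3 -m handwheel '{"linear":[[18,-37,0],[18,-37,0],[18,-37,0],[18,-37,0],[18,-37,0]],"spin":[8.4,8.4,8.4,8.4,8.4],"grip":[100,100,100,100,100]}' >/dev/null
python3 -m handwheel '{"linear":[[18,-37,0],[18,-37,0],[0,0,0],[0,0,0]],"spin":[8.4,8.4,0,0],"grip":[100,100,100,100]}'
python3 - <<'E'
from ov import *
shot('wrist','w3'); it=[(circ((664,-42),29.5,30),(0,0,255)),(circ((664,-42),29.5,0),(255,255,0))]
cv2.imwrite('pics/c5.png',crop('w3',(0,0,640,480),640,480,it))
E
```

```text
t: 9.1
tcp_pos: [509.0, 184.5, 271.1]
tool_rot: [[0.999, -0.042, -0.001], [-0.042, -0.999, -0.005], [-0.001, 0.005, -1.0]]
force: [1.3, 0.4, 0.0]
grip_width: -0.2
finger_force: 0.0
t: 10.0
tcp_pos: [635.6, -75.7, 271.0]
tool_rot: [[0.556, 0.831, 0.004], [0.831, -0.556, -0.001], [0.001, 0.003, -1.0]]
force: [-0.0, 0.7, -0.8]
grip_width: 85.2
finger_force: 0.0
```

View pics/c5.png

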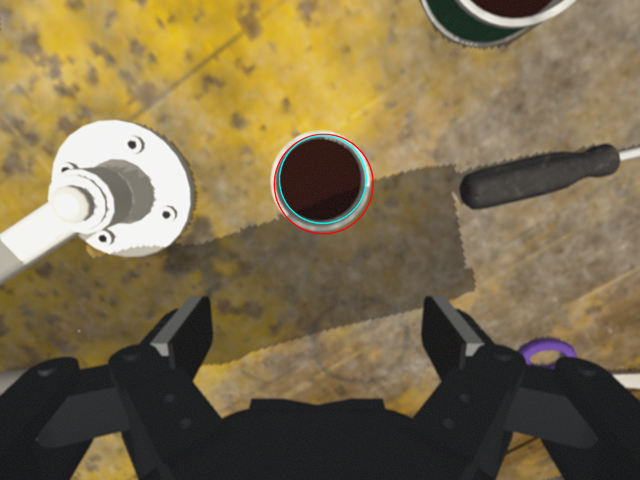

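The tin rim is centred at about (322,182), within about 1 mm of my estimate, with the screwdriver handle clear of the fingers. I'll go down onto it.

```bash
python3 -m handwheel '{"linear":[[14,17,0],[14,17,-10],[0,0,-30],[0,0,-30],[0,0,-22]],"spin":[0,0,0,0,0],"grip":[100,100,100,100,100]}'
python3 -m handwheel '{"linear":[[0,0,0],[0,0,0]],"spin":[0,0],"grip":[100,100]}'
```

```text
t: 10.55
tcp_pos: [663.7, -36.8, 176.4]
tool_rot: [[0.551, 0.835, 0.001], [0.835, -0.551, 0.0], [0.001, 0.001, -1.0]]
force: [-0.5, -0.3, -0.2]
grip_width: 85.3
finger_force: 0.0
t: 10.75
tcp_pos: [664.2, -38.5, 178.8]
tool_rot: [[0.552, 0.834, 0.003], [0.834, -0.552, -0.0], [0.001, 0.002, -1.0]]
force: [0.5, -0.1, 1.2]
grip_width: 85.9
finger_force: 0.0
```

```bash
python3 -m handwheel '{"linear":[[0,-3,0],[0,0,0],[0,0,0],[0,0,0],[0,0,0]],"spin":[0,0,0,0,0],"grip":[100,60,30,30,30]}' 30
python3 -m handwheel '{"linear":[[0,0,0],[0,0,0],[0,0,0],[0,0,0]],"spin":[0,0,0,0],"grip":[30,30,30,30]}'
```

```text
t: 11.25
tcp_pos: [664.3, -43.2, 180.6]
tool_rot: [[0.553, 0.833, 0.005], [0.833, -0.553, -0.0], [0.003, 0.004, -1.0]]
force: [-2.7, -0.2, 7.6]
grip_width: 57.3
finger_force: 30.8
t: 11.65
tcp_pos: [664.3, -43.2, 180.6]
tool_rot: [[0.553, 0.833, 0.005], [0.833, -0.553, -0.0], [0.002, 0.004, -1.0]]
force: [-2.1, 0.6, 8.8]
grip_width: 56.9
finger_force: 30.8
```

```bash
python3 -m handwheel '{"linear":[[0,0,10],[0,0,20],[0,0,10],[0,0,0]],"spin":[0,0,0,0],"grip":[30,30,30,30]}'
python3 -m handwheel '{"linear":[[-15,-23,0],[-15,-23,0],[-15,-23,0],[-15,-23,0],[-15,-23,0]],"spin":[0,0,0,0,0],"grip":[30,30,30,30,30]}' >/dev/null
python3 -m handwheel '{"linear":[[-2.5,0,0],[0,0,0],[0,0,0]],"spin":[0,0,0],"grip":[30,30,30]}'
```

```text
t: 12.05
tcp_pos: [664.8, -43.3, 221.1]
tool_rot: [[0.553, 0.833, 0.007], [0.833, -0.553, -0.001], [0.003, 0.006, -1.0]]
force: [0.4, 0.6, -2.5]
grip_width: 57.1
finger_force: 32.6
t: 12.85
tcp_pos: [587.1, -157.2, 218.8]
tool_rot: [[0.552, 0.834, 0.003], [0.834, -0.552, 0.0], [0.002, 0.003, -1.0]]
force: [0.9, 0.3, -1.2]
grip_width: 57.2
finger_force: 32.6
```

```bash
python3 -m handwheel '{"linear":[[0,0,-14],[0,0,-12],[0,0,-7],[0,0,-3],[0,0,0]],"spin":[0,0,0,0,0],"grip":[30,30,30,30,30]}'
```

```text
t: 13.35
tcp_pos: [586.5, -158.0, 182.3]
tool_rot: [[0.553, 0.833, 0.002], [0.833, -0.553, -0.0], [0.001, 0.002, -1.0]]
force: [0.6, 0.2, -0.3]
grip_width: 57.1
finger_force: 32.5
```

```bash
python3 -m handwheel '{"linear":[[0,0,-1.2],[0,0,-0.5],[0,0,0]],"spin":[0,0,0],"grip":[30,30,30]}'
```

```text
t: 13.65
tcp_pos: [586.7, -158.2, 181.7]
tool_rot: [[0.553, 0.833, 0.004], [0.833, -0.553, -0.001], [0.002, 0.004, -1.0]]
force: [-0.1, -0.5, -1.3]
grip_width: 57.0
finger_force: 32.5
```

```bash
python3 -m handwheel '{"linear":[[0,0,-1],[0,0,0],[0,0,0]],"spin":[0,0,0],"grip":[30,30,30]}'; python3 -m handwheel '{"linear":[[0,0,0],[0,0,0],[0,0,0],[0,0,0],[0,0,0]],"spin":[0,0,0,0,0],"grip":[75,80,90,100,100]}'
python3 -m handwheel '{"linear":[[0,0,20],[0,0,40],[10,15,40],[20,30,30],[0,0,0]],"spin":[0,0,0,0,0],"grip":[100,100,100,100,100]}'
python3 -m handwheel '{"linear":[[20,30,20],[20,30,20],[20,30,0],[0,0,0]],"spin":[0,0,0,0],"grip":[100,100,100,100]}' >/dev/null
python3 - <<'E'
from ov import *
shot('scene','scene2'); shot('side','side2')
it=[(circ((587,-158),29.5,30),(0,0,255)),(circ((538,-231.6),45,10),(255,255,0))]
cv2.imwrite('pics/c6.png',np.vstack([crop('scene2',(220,130,520,355),400,300,it),crop('side2',(220,190,520,415),400,300,it)]))
E
```

```text
t: 13.95
tcp_pos: [586.7, -158.2, 180.6]
tool_rot: [[0.553, 0.833, 0.004], [0.833, -0.553, -0.001], [0.002, 0.004, -1.0]]
force: [-0.3, -0.1, 0.3]
grip_width: 57.2
finger_force: 32.7
t: 14.45
tcp_pos: [586.6, -158.1, 180.4]
tool_rot: [[0.553, 0.833, 0.003], [0.833, -0.553, -0.001], [0.001, 0.003, -1.0]]
force: [-0.5, -0.4, 0.2]
grip_width: 85.6
finger_force: 0.0
t: 14.95
tcp_pos: [620.1, -108.6, 314.6]
tool_rot: [[0.548, 0.836, 0.012], [0.836, -0.548, 0.002], [0.008, 0.009, -1.0]]
force: [0.5, 1.0, 0.3]
grip_width: 85.4
finger_force: 0.0
```

View pics/c6.png

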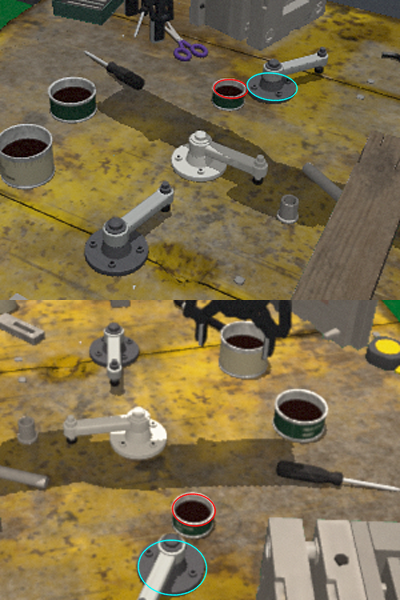

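The tin stands upright beside clamp B, a small gap off its flange. A's arm is at its stop, B's is part-way, and nothing else has moved.

```bash
python3 -c "
from plant import env
s=env.read_state(); print(s['t'],s['tcp_pos'],abs(s['dq']).max()); print(env.close_job())"
```

```text
15.45 [676.59179416 -22.14335527 349.52082413] 0.02957749010521334
the job is handed in; nothing more can be done
None
```

The clamp on the robot's right (y ≈ −232 mm) binds about 40° into its swing; the left one swings freely to its stop, and the small tin stands about 14 mm from the binding clamp's flange. The last reading on the binding arm was 14.9 N horizontally, but 17.6 N with the vertical part counted, so the 15 N limit may have been passed briefly.

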